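# Load the can shaker, free its lever and hold it on

## Robot

A 7-joint arm with a two-finger parallel gripper is mounted at the origin on the work surface. World frame = base frame: x ahead of the robot, y to its left, z up, the work surface at z = 0. Lengths are in m, angles in rad, forces in N, time in s.
With the tool pointing down it reaches from about 0.425 to 0.925 m from the base axis. Payload 6.8 kg.
Tool frame: the origin (TCP) lies on the centre line of the jaws, within the pads' length; the fingertips stand 14 mm ahead of it and the grasp point (between the pads) lies 5 mm behind it; z points along the fingers, y is the line along which they close (so a half turn about z gives the same grasp; the last joint's range is limited). The gripper opens to 88 mm and grips with 3 to 60 N. Pads are 20 mm wide; open, the fingers measure 115 mm over their backs; the gripper's body (75 mm by 178 mm) begins 61 mm behind the grasp point.
Start: joints at [-1.219, 0.477, 0.022, 1.555, -0.011, 1.109, -0.083], TCP at [0.3, 0.605, 0.237] pointing down, gripper open.
Joint ranges: [-2.96, 2.96], [-0.34, 2.1], [-1.41, 1.46], [0.24, 2.44], [-1.37, 4.51], [0.17, 1.92], [-2.96, 2.96]. Speed limits (rad/s): [2.39, 2.39, 3.14, 3.14, 3.14, 3.14, 3.14].

## Interface

Orientations are given as a unit quaternion [x, y, z, w].
In Python, from rig import r, ik, imaging, workorder gives the robot as it stands. Calls block until the motion is done:
- r.move_ptp(position, orientation): joint-space move of the TCP to a pose.
- r.movel(position, frame=None, speed=0.15): straight line of the TCP; frame=None keeps the orientation; speed is the mean speed in m/s.
- r.move_j(angles): joint-space move.
- r.let_go() and r.close(grasp_force=None): open the fingers fully, or close them until they stop; grasp_force is the grip in N (None keeps the last).
- r.hold(seconds).
- ik(position, orientation): joint angles nearest the present ones, or None.
- imaging.capture(name): name is "scene" or "top" or "wrist"; returns (picture, depth): 420x560x3 uint8, blue, green, red; 420x560 float32, m along the optical axis (not along the pixel's ray), 0 where there is no reading.
- imaging.get_calibration(name): a dict with "mtx" (3x3 intrinsics, pixels), "R" (3x3) and "t" (3): a world point X has camera coordinates R X + t. Camera axes: x right, y down, z forward; pixel columns grow to the right and rows downward; lengths in m; the calibration is good to about 2 mm. A picture is of the moment at which its call begins: read the wrist's pose just before it. get_calibration takes no time and is no camera call; for the wrist camera it gives the pose at the moment of the call.
A pose or a line that the arm cannot do raises r.IKError and nothing moves.
- workorder.hand_in(): hands the job in; it is judged then, once.
Readings, each from a call of its own:
- r.read_clock(): time.
- r.read_qpos(): joint angles.
- r.read_joint_vel(): joint speeds.
- r.read_tau(): joint torques, N m.
- r.read_eef_pos(): TCP position.
- r.read_tool_rot(): TCP orientation.
- r.read_ft_force(): force on the tool from outside, world axes, zero at the start.
- r.read_ft_torque(): the same for the moment, N m.
- r.read_opening(): finger opening in m.
- r.read_grasp_force(): force on a finger pad.
Only numpy, scipy, OpenCV 4.12 (cv2) and the standard library are available. Lean on these libraries where they do the work, as an engineer would, in place of code of your own. Each camera call takes 0.05 s, during which the arm holds its last target. There are 200 camera calls.

## Task

Get the slim spray can mixed: stand it upright in the empty cup of the bench shaker, setting it in gently and letting go of it. Then flip the steel safety catch right over to the far side of the lever slot, away from the cup, pull the spring-loaded lever it guards, the one topped by a black cross-bar, all the way towards the front of the shaker, and finish while holding the lever there, because it springs back as soon as it is let go. Leave the big can, the paint jar, the tape roll and the brush where they are.

Things in the scene. Friction and masses are not known exactly. Their poses are not given: they have to be found in the camera images.
- shaker: Bench can shaker, a fixed blue box 180 x 260 x 90 mm (x, y, z) with a pale deck at 90 mm. Origin: centre of its underside, on the bench. Its -x is its front (towards the robot), +y its left, z up. On the deck: a black cup at (0, +82) mm and a lever in a slot at y = -65 mm, with a dark steel catch beside it.
- cup_floor (a point): Centre of the inner floor of the shaker's black cup, 95 mm above the bench. The cup is round, inner diameter 58 mm, outer 68 mm, its rim 35 mm above this point. Axes as the shaker's.
- slim_can: The slim spray can, standing loose: body 45 mm diameter and 112 mm tall, then a 38 mm wide, 26 mm tall cap, 138 mm in all; 110 to 220 g. Origin: centre of its underside; z is its axis.
- catch (a joint): Hinge of the safety catch, rad. 0: its blade leans 50 deg from upright across the lever slot, just in front of the lever, and physically blocks it. Grows as it is flipped up and over towards the shaker's -y side; stop at 1.75 (leaning 50 deg the other way). It is stiff enough to stay where it is left. It may start up to 0.12 off 0.
- catch_pin (a point): Middle of the catch's finger pin, a steel rod of 12 mm diameter and 50 mm length that sticks out of the blade's free end towards the front, along the shaker's x. It moves with the catch on a 70 mm radius about point catch_pivot, in the shaker's y-z plane: closed it is 54 mm to +y of the pivot and 45 mm above it, upright 70 mm above, open 54 mm to -y and 45 mm above. A light sideways push (under 2 N) on it from the cup's side flips it.
- catch_pivot (a point): A point on the catch's hinge line, which runs along the shaker's x; fixed at (9, -95, 110) mm in the shaker's frame.
- lever_hinge (a joint): Hinge of the lever, rad. 0: rest, leaning 0.25 rad away from the front; grows as its top is pulled to the front; stop at 0.65. A spring drives it back: about 3.5 N at the cross-bar at rest, 11 N when fully pulled. With the catch closed it moves only some 0.1.
- lever: The lever: a 12 mm steel rod that comes up through the slot, with the black cross-bar on its top. Origin: on its hinge line (inside the box), which runs along the shaker's y; fixed at (10, -65, 60) mm in the shaker's frame.
- pull_bar (a point): Centre of the lever's cross-bar. Black round cross-bar on top of the lever, 20 mm diameter, 80 mm long along the shaker's y. It lies on a 130 mm radius from the lever's hinge line: at lever angle q it is 130*sin(0.25-q) mm in the shaker's +x and 130*cos(0.25-q) mm above the pivot, so at rest about 186 mm above the bench.
- big_can: Bystander: a full-size spray can, 65 mm diameter, 178 mm tall, standing. Origin: centre of its underside.
- paint_jar: Bystander: a squat paint jar, 70 mm diameter, 78 mm tall. Origin: centre of its underside.
- tape_roll: Bystander: a roll of masking tape lying flat, 100 mm diameter, 25 mm tall. Origin: centre of its underside.
- paint_brush: Bystander: a paint brush lying on the bench along its x. Origin: under its middle.

How it is judged:
On the way, in this order (a step that is already met when the one before it is completed fails the run):
1. the slim can stands upright on the floor of the cup and has been let go (horizontal distance between slim_can and cup_floor below 0.012 m and z of slim_can in the frame of cup_floor between -0.006 and 0.006 m and angle between slim_can's own z axis and vertical below 0.12 rad and contact force between the fingers and slim_can below 0.1 N), for 0.2 s.
2. the catch is flipped over to the other side, the lever still at rest (value of joint catch above 1.2 rad and value of joint lever_hinge below 0.2 rad), for 0.1 s.
3. the lever is pulled to the front and held there (value of joint catch above 1.2 rad and value of joint lever_hinge above 0.5 rad and contact force between any of the fingers, the arm and lever above 1 N), for 0.3 s.
At the end, for the whole second after the job is handed in: The slim can stands in the cup (on its floor within 6 mm, within 12 mm of the centre, tilt under 0.12 rad), not touched by the fingers; the catch is over at more than 1.2 rad; the lever is held still beyond 0.5 rad with the robot pressing on it with more than 1 N (all of step 1 and all of step 3 and velocity of joint lever_hinge between -0.1 and 0.1 rad/s); the arm keeps its last pose, push and grip.
It fails at once if the lever is forced past the closed catch (value of joint lever_hinge above 0.2 rad and value of joint catch below 0.9 rad).
It fails at once if the slim can is dropped or thrown (over 0.6 m/s while not held) (linear speed of slim_can above 0.6 m/s and contact force between the fingers and slim_can below 0.1 N).
It fails at once if the big can, paint jar, tape roll or brush is moved by more than 30 mm (distance of any of big_can, paint_jar, tape_roll, paint_brush from where it was at the start of the episode above 0.03 m).
It also fails if it takes over 62 s, if anything falls off the work surface, if the arm or the gripper's body presses on something with over 40 N, if the wrist force passes 120 N, or if a joint passes its speed limit or range.

## Working session

There is one attempt and no reset: what is moved stays moved. The work goes in short steps, each a Python script; the robot and the scene stay as the last script left them, time stands still between calls to the robot, and variables do not carry over. Pictures are saved under pics/ and viewed, at most 10 in all, crops included, and the job is handed in when it is done.

```bash
mkdir -p pics; ls; python3 - <<'E'
from rig import r, ik, imaging, workorder
import cv2,numpy as np
for n in ("scene","top"):
    p,d=imaging.capture(n); cv2.imwrite(f"pics/{n}0.png",p); np.save(f"{n}_d.npy",d)
    c=imaging.get_calibration(n); print(n,np.round(c["mtx"],1).tolist(),np.round(-c["R"].T@c["t"],3),np.round(c["R"],3).tolist())
print(r.read_clock(),r.read_eef_pos(),r.read_tool_rot())
E
```

```text
pics
scene [[510.7, 0.0, 282.6], [0.0, 510.7, 217.8], [0.0, 0.0, 1.0]] [1.073 0.519 0.97 ] [[-0.784, 0.621, 0.0], [0.476, 0.602, -0.641], [-0.398, -0.502, -0.768]]
top [[448.8, 0.0, 283.9], [0.0, 448.8, 208.9], [0.0, 0.0, 1.0]] [ 0.512 -0.023  1.428] [[0.008, -1.0, 0.002], [-0.996, -0.008, -0.085], [0.085, -0.001, -0.996]]
0.1 [0.29932257 0.60441758 0.23579279] [ 2.27879671e-01  9.73688954e-01 -8.11903073e-04 -1.31007181e-04]
```

View pics/top0.png

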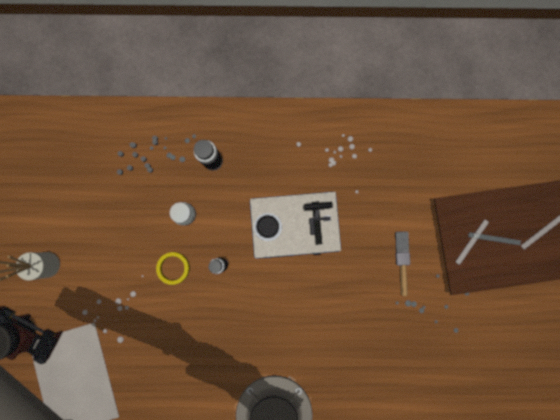

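View pics/scene0.png

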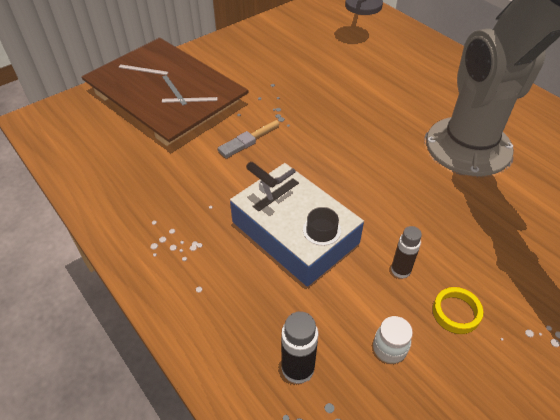

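The top view shows the shaker deck with corners near (250,199), (336,193), (341,250) and (254,258). The cup is at (267,227), the slim can at (218,265), the cross-bar at (317,206) and the catch pin near (323,219). The big can (206,150), jar (181,213) and tape (172,268) are left of the shaker and the brush (403,262) is to its right. The scene view agrees: slim can cap (409,235), cup (322,222), lever bar (262,174).

```bash
cat > h.py <<'E'
from rig import r, ik, imaging, workorder
import cv2, numpy as np
from scipy.spatial.transform import Rotation as Rot
def cloud(d,c):
    v,u=np.indices(d.shape); P=np.stack([u,v,np.ones_like(u)],-1)@np.linalg.inv(c["mtx"]).T*d[...,None]
    return (P-c["t"])@c["R"]
def ray(uv,c,z):
    o=-c["R"].T@c["t"]; k=c["R"].T@np.linalg.inv(c["mtx"])@np.array([*uv,1.]); return o+k*(z-o[2])/k[2]
E
python3 - <<'E'
from h import *
for n,roi_can,roi_sh in (("top",(205,252,232,280),(235,180,355,272)),("scene",(385,220,430,285),(222,150,372,285))):
    c=imaging.get_calibration(n); d=np.load(f"{n}_d.npy"); p=cv2.imread(f"pics/{n}0.png"); X=cloud(d,c)
    def sel(roi,lo,hi):
        m=np.zeros(d.shape,bool); m[roi[1]:roi[3],roi[0]:roi[2]]=1
        return m&(d>0)&(X[...,2]>lo)&(X[...,2]<hi)
    m=sel(roi_can,.131,.145); q=X[m]; print(n,"cap n",len(q),"mean",q.mean(0),"circle",cv2.minEnclosingCircle(q[:,:2].astype(np.float32)*1000), "z",np.median(q[:,2]))
    m=sel(roi_sh,.084,.096); m=cv2.morphologyEx(m.astype(np.uint8),cv2.MORPH_OPEN,np.ones((3,3)))>0
    q=X[m]; print("deck",len(q),np.median(q[:,2]),cv2.minAreaRect(q[:,:2].astype(np.float32)*1000))
    m=sel(roi_sh,.122,.138); q=X[m]; nl,lab,st,ce=cv2.connectedComponentsWithStats(m.astype(np.uint8))
    for i in range(1,nl):
        if st[i,4]>8: print(" rimlevel",st[i],X[lab==i].mean(0),cv2.minEnclosingCircle(X[lab==i][:,:2].astype(np.float32)*1000))
    m=sel(roi_sh,.142,.205)
    nl,lab,st,ce=cv2.connectedComponentsWithStats(m.astype(np.uint8))
    for i in range(1,nl):
        if st[i,4]>4: print(" high",st[i],X[lab==i].mean(0),X[lab==i].min(0),X[lab==i].max(0))
    # neighbours
    if n=="top":
        for nm,uv,z in (("jar",(181,213),.078),("big",(206,150),.178),("tape",(172,268),.025),("brush",(403,262),.01)): print(nm,ray(uv,c,z))
p=cv2.imread("pics/top0.png")[180:275,200:350]; q=cv2.imread("pics/scene0.png")[140:290,215:435]
cv2.imwrite("pics/crops.png",np.vstack([cv2.resize(p,(640,405*640//640))[:300*405//405] if 0 else cv2.resize(p,(440,279)),cv2.resize(q,(440,300))]))
E
```

```text
top cap n 137 mean [0.45725648 0.17302323 0.13867353] circle ((457.43426513671875, 172.88894653320312), 18.705041885375977) z 0.13865230945942172
deck 3953 0.09045935308091567 ((580.6614990234375, -55.91850280761719), (178.80633544921875, 258.6161804199219), 5.179012298583984)
 rimlevel [255 214  24  24 123] [0.57363587 0.02601369 0.13022965] ((573.48974609375, 25.39845085144043), 33.815086364746094)
 rimlevel [321 216   6   4  16] [ 0.59714325 -0.1409778   0.12895185] ((598.601318359375, -139.86495971679688), 8.390603065490723)
 high [303 201  30  12 220] [ 0.62756069 -0.11681625  0.19125346] [ 0.61264813 -0.15762311  0.1426099 ] [ 0.64022048 -0.07703778  0.2003816 ]
 high [309 217  12  18  99] [ 0.57816798 -0.10506416  0.16134479] [ 0.54897732 -0.12785385  0.14206591] [ 0.59845597 -0.09510644  0.16978849]
jar [0.61167738 0.28569106 0.078     ]
big [0.7832736  0.19712035 0.178     ]
tape [0.44442138 0.32100166 0.025     ]
brush [ 0.46823081 -0.3996398   0.01      ]
scene cap n 234 mean [0.4588604  0.17360502 0.13875614] circle ((457.44378662109375, 172.1932830810547), 19.551931381225586) z 0.13914151679323833
deck 5564 0.0914749224904366 ((580.2207641601562, -57.878936767578125), (182.26402282714844, 261.4930725097656), 5.279139995574951)
 rimlevel [264 187   6   7  22] [ 0.6148916  -0.11598216  0.13030745] ((614.32421875, -118.47740173339844), 5.748446464538574)
 rimlevel [307 207  32  27 310] [0.57379838 0.02502484 0.12893083] ((573.6303100585938, 23.86250114440918), 35.517417907714844)
 high [246 161  50  27 464] [ 0.61567013 -0.1108716   0.18325079] [ 0.54703393 -0.15876884  0.14303054] [ 0.64064894 -0.07837382  0.2021447 ]
```

View pics/crops.png

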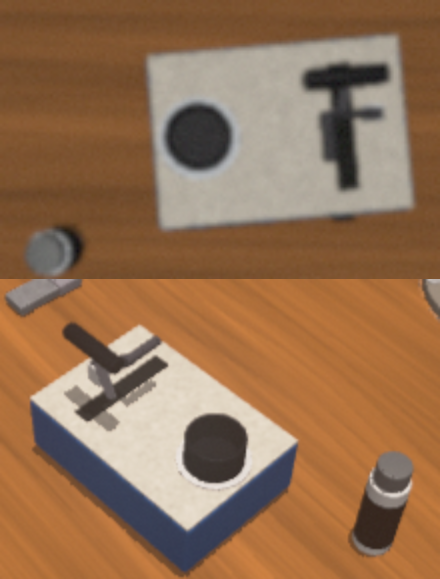

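The crop confirms the shaker at about (0.5805, -0.057) with yaw 5.2°. The cup and bar predicted from the given geometry match the measurements within 1–2 mm. The catch pin spans roughly -35..+15 mm in shaker x, slightly raised. I'll check reachability, then move to the can.

```bash
cat >> h.py <<'E'
YAW=np.deg2rad(5.2); C=np.array([.5804,-.0570])
def W(x,y,z):  # shaker mm -> world m
    c,s=np.cos(YAW),np.sin(YAW); return [C[0]+(c*x-s*y)/1e3, C[1]+(s*x+c*y)/1e3, z/1e3]
def quat(sgn):  # tool down, tool y along +/- shaker x
    y=sgn*np.array([np.cos(YAW),np.sin(YAW),0]); z=np.array([0,0,-1.]); return Rot.from_matrix(np.c_[np.cross(y,z),y,z]).as_quat()
CAN=np.array([.4575,.1727])
def bar(q): return W(10+130*np.sin(.25-q),-65,60+130*np.cos(.25-q)-5+0)  # TCP 5 mm ahead of grasp point
Q=quat(1)
E
python3 - <<'E'
from h import *
for s in (1,-1):
    for p in ([*CAN,.26],[*CAN,.085],W(0,82,250),W(0,82,181),W(-22,-18,250),W(-22,-18,160),W(-22,-130,160),W(-22,-130,300),bar(0),bar(.62)):
        a=ik(p,quat(s)); print(s,np.round(p,3),None if a is None else np.round(a,2))
E
```

```text
1 [0.458 0.173 0.26 ] [-0.86  0.14  0.42  1.98 -0.07  1.03 -0.32]
1 [0.458 0.173 0.085] [-0.77  0.41  0.34  2.14 -0.23  0.63 -0.18]
1 [0.573 0.025 0.25 ] [-0.59  0.33  0.56  1.82 -0.2   1.05  0.13]
1 [0.573 0.025 0.181] [-0.56  0.41  0.52  1.89 -0.25  0.91  0.18]
1 [ 0.56  -0.077  0.25 ] [-0.5   0.33  0.66  1.84 -0.23  1.05  0.34]
1 [ 0.56  -0.077  0.16 ] [-0.43  0.43  0.59  1.93 -0.31  0.87  0.41]
1 [ 0.57  -0.188  0.16 ] [-0.37  0.56  0.81  1.85 -0.5   0.95  0.76]
1 [ 0.57  -0.188  0.3  ] [-0.43  0.39  0.86  1.71 -0.32  1.19  0.61]
1 [ 0.628 -0.118  0.181] [-0.35  0.54  0.62  1.73 -0.36  0.99  0.49]
1 [ 0.549 -0.125  0.176] [-0.42  0.43  0.7   1.92 -0.35  0.91  0.54]
-1 [0.458 0.173 0.26 ] [-0.39  0.15 -0.11  1.95  0.02  1.04  2.72]
-1 [0.458 0.173 0.085] [-0.26  0.4  -0.27  2.1   0.17  0.65  2.58]
-1 [0.573 0.025 0.25 ] [-1.02  0.61  1.28  1.84 -0.63  1.19 -2.58]
-1 [0.573 0.025 0.181] [-0.99  0.74  1.28  1.91 -0.8   1.13 -2.45]
-1 [ 0.56  -0.077  0.25 ] [-0.86  0.59  1.29  1.86 -0.62  1.18 -2.41]
-1 [ 0.56  -0.077  0.16 ] [-0.81  0.77  1.27  1.95 -0.85  1.1  -2.23]
-1 [ 0.57  -0.188  0.16 ] [-0.59  0.84  1.27  1.86 -0.89  1.16 -2.04]
-1 [ 0.57  -0.188  0.3  ] [-0.63  0.6   1.28  1.72 -0.59  1.29 -2.27]
-1 [ 0.628 -0.118  0.181] [-0.67  0.86  1.27  1.75 -0.88  1.23 -2.21]
-1 [ 0.549 -0.125  0.176] [-0.74  0.74  1.28  1.94 -0.8   1.11 -2.17]
```

```bash
python3 - <<'E'
from h import *
r.move_ptp([*CAN,.26],Q); print(r.read_clock(),r.read_eef_pos())
r.movel([*CAN,.085],speed=.12); print(r.read_eef_pos())
r.close(20); print(r.read_clock(),r.read_opening(),r.read_grasp_force(),r.read_ft_force())
r.movel([*CAN,.255],speed=.12); print(r.read_clock(),r.read_opening(),r.read_grasp_force(),r.read_ft_force(),r.read_eef_pos())
p,d=imaging.capture("scene"); cv2.imwrite("pics/lift.png",p)
E
```

```text
1.7833 [0.45740398 0.17439659 0.25993753]
[0.45792342 0.17288045 0.08554184]
4.125 0.04502510940012652 19.885968267917633 [-0.08599338 -0.33118078  0.21033605]
5.6917 0.04510340046902912 19.88117426633835 [-0.08833275 -0.46246544 -1.18206192] [0.45710156 0.17250527 0.25433263]
```

View pics/lift.png

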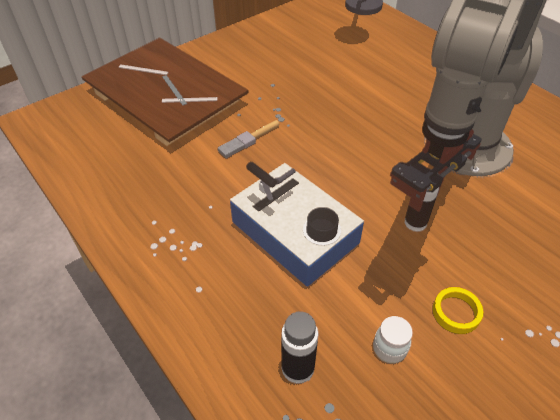

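The can (420,205) hangs upright in the gripper, whose long side runs along the closing axis; nothing else has moved. Next is placing it in the cup.

```bash
python3 - <<'E'
from h import *
r.movel(W(0,82,258),speed=.12); r.hold(.3); e=np.array(W(0,82,258))-r.read_eef_pos(); print(r.read_clock(),"err",e)
r.movel(W(0,82,205),speed=.1); f0=r.read_ft_force(); print(f0)
for z in (195,188,185,183,182,181,180,179):
    r.movel(W(0,82,z),speed=.03); f=r.read_ft_force(); print(z,r.read_eef_pos(),f)
    if f[2]-f0[2]>1.0 or np.hypot(*(f-f0)[:2])>4: break
print(r.read_clock())
p,d=imaging.capture("scene"); cv2.imwrite("pics/place.png",p[120:330,200:480].repeat(2,0).repeat(2,1))
E
```

```text
7.7583 err [ 7.59582279e-05 -2.16277360e-04 -5.04175547e-05]
[-0.77637696  0.26580587 -1.42481894]
195 [0.57290849 0.02462914 0.19491786] [ 0.38475972 -0.12442426 -1.57076244]
188 [0.57278921 0.02464161 0.18775124] [-1.00081128  0.15942343 -1.82086783]
185 [0.57286001 0.02469298 0.18482785] [-0.37330522  0.20675006 -1.37843087]
183 [0.57289696 0.02465971 0.18289298] [ 0.25925129 -0.47532819 -1.32629649]
182 [0.572947   0.0246444  0.18198422] [ 0.20105526 -0.44408714 -1.86131336]
181 [0.57293349 0.02467261 0.18096711] [-0.06201154  0.99304133 -1.32987719]
180 [0.57299962 0.0246708  0.17999724] [ 0.57521402  0.18809746 -0.49269072]
179 [0.57275718 0.02455269 0.17967559] [-2.8664287  -0.69412221  6.74564515]
10.8083
```

View pics/place.png

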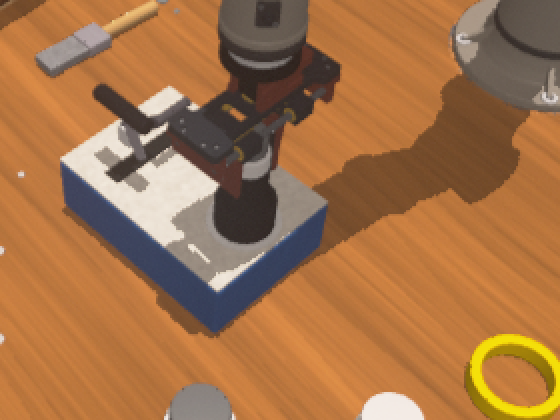

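The can is seated in the cup (around crop (245,200)), and contact came at the expected height. Release it, back off upward and verify.

```bash
python3 - <<'E'
from h import *
r.movel(W(0,82,180),speed=.03); r.let_go(); r.hold(.3); print(r.read_clock(),r.read_opening())
r.movel(W(0,82,300),speed=.15)
r.movel(W(-22,-18,300),speed=.15); print(r.read_clock())
for n in ("top","scene"):
    p,d=imaging.capture(n); c=imaging.get_calibration(n); X=cloud(d,c)
    m=(d>0)&(X[...,2]>.222)&(X[...,2]<.245)&(np.hypot(X[...,0]-.573,X[...,1]-.0247)<.04)
    q=X[m]; print(n,len(q),np.median(q[:,2]) if len(q) else None,cv2.minEnclosingCircle(q[:,:2].astype(np.float32)*1000) if len(q) else None)
    cv2.imwrite(f"pics/rel_{n}.png",p)
cv2.imwrite("pics/rel.png",np.hstack([cv2.resize(cv2.imread("pics/rel_top.png")[170:290,180:360],(390,260)),cv2.resize(cv2.imread("pics/rel_scene.png")[130:290,205:445],(390,260))]))
E
```

```text
12.225 0.08803433349690923
14.0083
top 157 0.23320402039649396 ((573.8795776367188, 25.49565887451172), 18.67931365966797)
scene 275 0.23356725646028512 ((574.1591186523438, 25.10160255432129), 19.854434967041016)
```

View pics/rel.png

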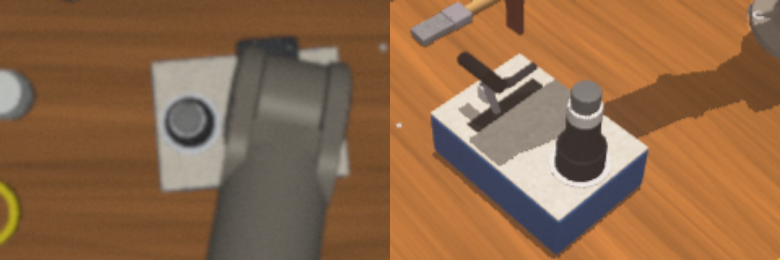

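The released can stands upright in the cup, cap at (187,120) left and (586,95) right. Its top measures 233 mm (expected 233) and it is within 1–2 mm of centre. Now the catch.

```bash
python3 - <<'E'
from h import *
r.close(20); print(r.read_opening())
r.movel(W(-22,-15,160),speed=.12); print(r.read_clock(),r.read_ft_force())
for y in (-30,-50,-70,-95,-115,-130):
    r.movel(W(-22,y,160),speed=.06); print(y,r.read_ft_force())
r.movel(W(-22,-120,160),speed=.06)
r.movel(W(-22,-110,280),speed=.15); r.let_go()
r.movel(W(-90,40,330),speed=.2); print(r.read_clock())
ok=[]
for n in ("scene","top"):
    p,d=imaging.capture(n); c=imaging.get_calibration(n); X=cloud(d,c)
    L=(X-np.array([*C,0]))@Rot.from_euler('z',YAW).as_matrix()
    m=(d>0)&(L[...,2]>.135)&(L[...,2]<.205)&(abs(L[...,0])<.08)&(L[...,1]>-.175)&(L[...,1]<-.01)
    f=m&(L[...,0]<.02); print(n,m.sum(),f.sum(),(L[f].mean(0),L[f].min(0),L[f].max(0)) if f.any() else "")
    b=m&(L[...,0]>.028)&(L[...,2]>.18); print("bar",b.sum(),(L[b].mean(0),L[b].min(0),L[b].max(0)) if b.any() else "")
    cv2.imwrite(f"pics/c_{n}.png",p)
cv2.imwrite("pics/c.png",np.hstack([cv2.resize(cv2.imread("pics/c_top.png")[170:290,180:360],(390,260)),cv2.resize(cv2.imread("pics/c_scene.png")[130:290,205:445],(390,260))]))
E
```

```text
0.0006109647429925208
16.7667 [-0.76964201 -0.5019509   0.18106842]
-30 [0.47465241 3.05535157 1.88105256]
-50 [-0.4456867  -0.06876912  0.06814894]
-70 [ 0.50667993  0.17973918 -0.05312342]
-95 [-0.38044591  0.15929721 -0.34148337]
-115 [-0.09402545 -0.12174641 -0.52320007]
-130 [0.70935494 0.36886806 0.97557626]
23.2333
scene 473 119 (array([-0.00802228, -0.14500451,  0.16049101]), array([-0.03974403, -0.1533995 ,  0.14840274]), array([ 0.01301673, -0.13123774,  0.16691457]))
bar 315 (array([ 0.04479557, -0.06153825,  0.19314134]), array([ 0.03156106, -0.10543418,  0.18051587]), array([ 0.05278947, -0.02476012,  0.20066274]))
top 332 108 (array([-0.00497017, -0.13992063,  0.15745948]), array([-0.03552573, -0.15238216,  0.13529898]), array([ 0.01391444, -0.10727081,  0.16775793]))
bar 207 (array([ 0.04228243, -0.06384268,  0.19391256]), array([ 0.03280047, -0.10415246,  0.18053833]), array([ 0.05259435, -0.0239665 ,  0.20152285]))
```

View pics/c.png

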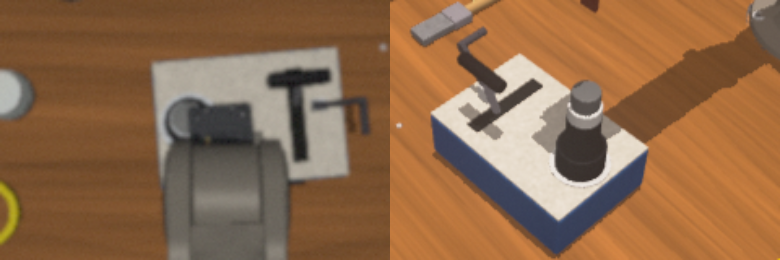

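The catch now leans to the far side: the pin is at (365,115) left and at local y ≈ -147 mm, about 1.65 rad. The lever is at rest with its bar at local x ≈ 42 mm. Grip the bar and pull along its arc.

```bash
python3 - <<'E'
from h import *
b=bar(0)
r.movel([b[0],b[1],.30],speed=.2); r.movel(b,speed=.12); print(r.read_clock(),r.read_ft_force())
r.close(35); print(r.read_opening(),r.read_grasp_force(),r.read_ft_force())
for q in (.12,.24,.36,.48,.56,.61):
    r.movel(bar(q),speed=.05); print(q,r.read_opening(),r.read_grasp_force(),np.round(r.read_ft_force(),2),r.read_eef_pos()-bar(q))
r.hold(.6); print(r.read_clock(),r.read_ft_force())
for n in ("scene","top"):
    p,d=imaging.capture(n); c=imaging.get_calibration(n); X=cloud(d,c)
    m=(d>0)&(X[...,2]>.222)&(X[...,2]<.245)&(np.hypot(X[...,0]-.573,X[...,1]-.0247)<.04); q=X[m]
    print(n,len(q),q.mean(0) if len(q) else ""); cv2.imwrite(f"pics/e_{n}.png",p)
cv2.imwrite("pics/e.png",np.hstack([cv2.resize(cv2.imread("pics/e_top.png")[170:290,180:360],(390,260)),cv2.resize(cv2.imread("pics/e_scene.png")[130:290,205:445],(390,260))]))
E
```

```text
25.4833 [ 0.4931893   0.33003385 -0.11237864]
0.019301938922743976 34.908112585544586 [-5.82939346  0.73420911  2.63026402]
0.12 0.019096333736422725 34.99818563461304 [ 6.47 -0.91 -7.81] [1.88241991e-03 1.63734496e-04 6.32734022e-05]
0.24 0.018838870485638027 34.9998539686203 [ 7.91 -0.37 -4.35] [0.00372424 0.0003092  0.00130853]
0.36 0.018938639356026174 35.00190317630768 [8.23 0.88 4.1 ] [0.00551407 0.00042431 0.00300939]
0.48 0.019491124159209346 35.00329077243805 [ 9.21  1.6  10.02] [0.00730869 0.00065366 0.0043759 ]
0.56 0.01940451829167399 35.18273837864399 [10.25  2.95 10.51] [0.00728616 0.00065532 0.00432359]
0.61 0.019152602076067518 36.64449334144592 [10.6   3.31 12.59] [0.00849839 0.00077843 0.00499705]
29.625 [ 9.82940975  3.37963423 13.2073329 ]
scene 275 [0.57607166 0.0270169  0.2324778 ]
top 155 [0.57384935 0.02525458 0.23316612]
```

View pics/e.png

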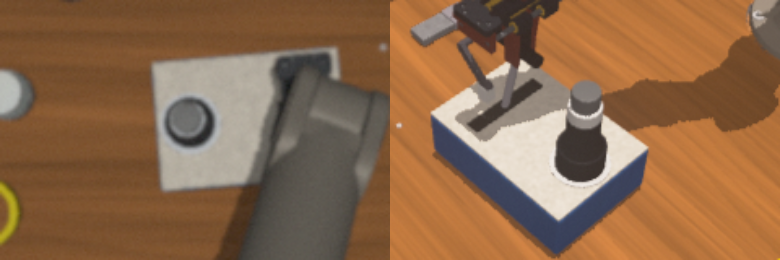

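The lever is well forward under the gripper at (505,85) right, the can is undisturbed, and the catch is still over at (470,60). The arm yields about 8 mm under the load, which puts the lever near 0.54 rad. Add some margin.

```bash
python3 - <<'E'
from h import *
def st():
    e=r.read_eef_pos(); lx=((e[:2]-C)@[np.cos(YAW),np.sin(YAW)])*1e3
    print(r.read_clock(),"lx",lx,"z",e[2],"q",.25-np.arcsin((lx-10)/130),r.read_ft_force(),r.read_opening(),r.read_grasp_force())
st()
for dx in (-44,-48,-51):
    r.movel(W(dx,-65,178),speed=.03); r.hold(.3); st()
E
```

```text
29.725 lx -27.15917092077097 z 0.18169427376662006 q 0.5398826532310559 [ 9.90065747  2.25012688 12.67544437] 0.01882919209487276 36.623986065387726
30.45 lx -35.16041149329815 z 0.18031917999693844 q 0.6047839522571408 [ 20.65237417   1.3247892  -11.47981375] 0.01965826313999413 34.721659719944
31.0333 lx -38.73432057228994 z 0.17959745416325354 q 0.634266672466456 [ 24.83812614   0.66219395 -19.96874655] 0.019512011323265223 32.40173935890198
31.5833 lx -41.17574189193311 z 0.17974957539232134 q 0.6546092086373576 [ 26.38854497   0.89859746 -21.35614019] 0.019859025340930064 32.60496586561203
```

```bash
python3 - <<'E'
from h import *
r.hold(.6); print(r.read_eef_pos(),np.abs(r.read_joint_vel()).max(),r.read_ft_force(),r.read_opening(),r.read_clock())
p,d=imaging.capture("scene"); cv2.imwrite("pics/f.png",cv2.resize(p[100:280,200:440],(720,540)))
E
```

```text
[ 0.54524037 -0.12517656  0.17974964] 0.001878520888248713 [ 25.35599303   0.53524775 -20.89951693] 0.019381048406984503 32.1833
```

View pics/f.png

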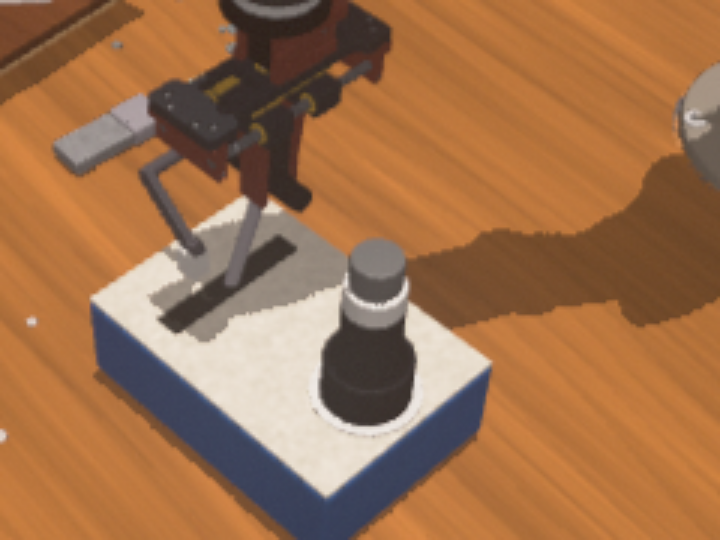

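The lever leans to the front with its bar gripped at (280,185). The catch is over at (165,190) and the can is upright in the cup at (372,330). Everything is still, so I'm handing in.

```bash
python3 -c "
from rig import workorder
print(workorder.hand_in())"
```

```text
the job is handed in; nothing more can be done
None
```

The job is handed in: the slim can stands released in the cup, the catch is flipped to the far side, and the gripper is holding the lever fully to the front (about 0.65 rad by arm position); the hand-in returned no verdict.

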